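# Refit the charcoal filter on a chromatograph's vent line

### The arm

A 6-joint arm with a two-finger parallel gripper is mounted at the origin on the work surface. World frame = base frame: x ahead of the robot, y to its left, z up, the work surface at z = 0. Lengths are in m, angles in rad, forces in N, time in s.
With the tool pointing down it reaches from about 0.4 to 0.925 m from the base axis. Payload 12.5 kg.
Tool frame: the origin (TCP) lies on the centre line of the jaws, within the pads' length; the fingertips stand 14 mm ahead of it and the grasp point (between the pads) lies 5 mm behind it; z points along the fingers, y is the line along which they close (so a half turn about z gives the same grasp; the last joint's range is limited). The gripper opens to 95 mm and grips with 3 to 60 N. Pads are 20 mm wide; open, the fingers measure 119 mm over their backs; the gripper's body (75 mm by 180 mm) begins 59 mm behind the grasp point.
Start: joints at [1.071, 0.491, 1.559, -0, 1.092, -0.106], TCP at [0.24, 0.577, 0.199] pointing down, gripper open.
Joint ranges: [-3.1, 3.1], [-0.84, 2.19], [0.05, 2.79], [-1.13, 4.28], [0.06, 2.93], [-2.69, 2.69]. Speed limits (rad/s): [2.22, 2.22, 2.79, 3.14, 3.14, 3.14].

### API

Orientations are given as [roll, pitch, yaw] about the fixed x, y, z axes, in that order (R = Rz(yaw) Ry(pitch) Rx(roll)).
In Python, from workcell import r gives the robot as it stands. The module is installed in compiled form; this text tells all that it offers.
- The arm moves only by the tool drive_tool, never from a script. Its argument "motion" is a list of rows, each a list of 3 entries, a list of its own where there are three numbers: the shift along the tool's x, y, z in mm, then the turn, a rotation vector about the tool's x, y, z in rad, then the opening, from 0 (shut) to 1 (fully open). In form: [[[tx, ty, tz], [ax, ay, az], gripper], ...]. A call has 1 to 20 rows; each row shifts and turns the commanded pose from where the row before left it, along the tool's axes as they then stand; what a row does not reach is not made up. A row lasts 1/12 s, in which the tool goes at most 41.7 mm and 7.16 degrees, less where a joint would pass 70% of its speed; a pose out of reach is approached as far as the arm can. A call is refused whole if a number of a shift passes 41.7 or a number of a turn 0.125, either way. A call with a gripper value outside its range is refused whole. The fingers move at their own pace and stop on an object; the grip force is fixed at half the most. Time passes only in rows, so rows that do not move let the fingers close. It gives the time, the measured TCP pose, the force, the opening and the grip force at its end, in the units of the state.
- r.get_state(): the state, without advancing time (a new reading comes with each control period).
- r.grab_frame(name): name is "scene" or "side" or "wrist"; returns a dict with "frame" (384x512x3 uint8, red, green, blue), "fx", "fy", "cx", "cy" (pixels), "origin" and "orientation" of the camera in the world. Camera axes: x right, y up, looking along -z (the intrinsics and any distortion apply to the point x, -y, -z); pixel columns grow to the right and rows downward; lengths in m; the calibration is good to about 2 mm. The wrist camera is an equidistant fisheye: a pixel r from the principal point sees the ray r / f radians off the axis. A picture is of the moment at which its call begins. There is no depth.
- r.sign_off(): hands the job in; it is judged then, once.
The state is a dict: "t": time; "joint_pos": joint angles; "joint_vel": joint speeds; "effort": joint torques, N m; "position": TCP position; "tool_rot": TCP orientation; "ft_force": force on the tool from outside, world axes, zero at the start; "wrist_torque": the same for the moment, N m; "grip_width": opening from 0.0 (shut) to 1.0 (fully open); "gripper_force": force on a finger pad.
Only numpy, scipy, OpenCV 4.12 (cv2) and the standard library are available. Lean on these libraries where they do the work, as an engineer would, in place of code of your own. Each camera call takes 0.05 s, during which the arm holds its last target. There are 200 camera calls.

### The job

Fit the fresh vent filter (white with blue hexagonal ends): lay it gently in the two saddles with its brass inlet facing the end of the vent tube and let go of it. Then slide the brass union nut along the tube and round the bend, turning it with the tube so that it never jams or is forced, until it is fully home over the inlet, ready for tightening. Leave the spent filter (brown with black ends), the wrench and the bottle where they are.

Things in the scene. Friction and masses are not known exactly. Their poses are not given: they have to be found in the camera images.
- station: Fixed vent station: slate-grey plate 250 x 310 mm, 8 mm thick, with a bent 12 mm steel tube and two white saddles. Origin on the bench; z up. Positions below are mm in its x, y, z. The tube's axis is level at z = 90: from a bracket in -x at y = -130 to the bend, a quarter turn of 55 mm centreline radius about (-5, -75), then in +y at x = -60 to its end. Free of supports in between.
- bracket_face (a point): Point on the station, (115, -130, 90): the vent tube leaves the front face of an aluminium bracket, 70 mm wide, top at z = 122. A brass hexagon 24 mm wide stands 10 mm out from it round the tube. Axes as the station's.
- bend_start (a point): Point on the station, (-5, -130, 90), on the tube's axis where the straight from the bracket ends and the bend begins. Axes as the station's.
- bend_end (a point): Point on the station, (-60, -75, 90), on the tube's axis where the bend ends and the last straight begins. Axes as the station's.
- tube_end (a point): Point on the station, (-60, -40, 90), on the tube's axis: rear face of the fixed brass collar at the tube's end (26 mm diameter, y = -40 to -36), which the nut cannot pass. The nut is fully home when its origin is here. Axes as the station's.
- saddle_mid (a point): Point on the station, (-60, 70, 90), midway between the two V saddles, where the middle of the fresh filter belongs, its axis along y. Saddles: 90 degree V open upwards, each 14 mm wide, at y = 26 and 114, reaching 40 mm to each side, tops at z = 87; 74 mm free between them. Axes as the station's.
- nut: Loose brass union nut on the tube: 42 mm long, 12 sided, 52 mm across flats, flats facing sideways; 0.12 to 0.2 kg. Origin on its axis at mid length; x along the axis to the open skirt, which leads towards the tube's end. Rear half: hub, 18 mm bore. Front half: skirt, 40 mm bore, 21 mm deep; its floor stops on the tube's collar. Over 35 N against the station is forcing.
- nut_rim (a point): Point on the nut: centre of the skirt's open rim, 21 mm ahead of its origin. At the start the nut hangs level on the straight between bracket and bend, origin at station x = 15 to 60, its axis 3 mm below the tube's (bore resting on the tube). Let go, it stays where it hangs. It must turn 90 degrees about the vertical with the bend.
- fresh_filter: Fresh filter, loose on the bench, lying on flats of its caps: white cylinder 54 mm in diameter, 110 mm long, blue band; at each end a blue hexagonal cap 60 mm across flats, 20 mm long. Origin in the middle on the axis, 30 mm above the bench; x along it to the inlet. Behind (x = -75 to -95 mm) a dark muffler, 24 mm thick. 0.26 to 0.54 kg.
- inlet_face (a point): Point on the fresh filter: centre of the end face of its brass inlet (30 mm diameter, 26 mm long), 101 mm from its origin along x. In place it faces the tube's end, 5 mm from its collar; the caps lie outside the saddles with 4 mm of play each way, and any gap within that is fine. Pressing the filter on the station with over 50 N is too hard.
- spent_filter: Spent filter of the same shape and size, brown with black caps and a red band, lying near the fresh one (which of the two is nearer the robot varies). Leave it.
- wrench: Loose steel wrench, 180 mm long, about 20 mm high, lying on the bench beyond the station. Origin at its middle. Leave it.
- bottle: Amber bottle with white cap, 66 mm in diameter, 140 mm tall, standing to the left of the filters. Origin under its base. Leave it.
Not all that is in view belongs to the job. Of the things that look like the nut, the smaller one is meant. Leave any green look-alike of the fresh_filter alone.

How it is judged:
By the outcome, as a careful person would: the job done as asked, in the order asked, and still so for the second after the job is handed in, with the robot touching nothing.
It also fails if it takes over 70 s, if anything falls off the work surface, if the arm or the gripper's body presses on something with over 40 N, if the wrist force passes 120 N, or if a joint passes its speed limit or range.

## Working session

There is one attempt and no reset: what is moved stays moved. The work goes in short steps, Python scripts to look and compute and a tool call to move; the robot and the scene stay as the last step left them, time stands still between calls to the robot, and variables do not carry over. Pictures are saved under pics/ and viewed, at most 10 in all, crops included, and the job is handed in when it is done.

Besides the shell and the picture viewer there is one more tool, called after "Emit:" as name(argument=value, ...), one argument or row to a line, values as JSON. drive_tool: Moves the arm, as the interface text tells. Its arguments: {"type":"object","properties":{"motion":{"type":"array","items":{"type":"array"}}},"required":["motion"]}

```bash
mkdir -p pics
cat > h.py <<'E'
import numpy as np, cv2
from scipy.spatial.transform import Rotation as R
from workcell import r
def save(name,fn):
    d=r.grab_frame(name); cv2.imwrite('pics/'+fn,d['frame'][:,:,::-1]); 
    np.save('pics/'+fn+'.npy',{k:v for k,v in d.items()},allow_pickle=True); return d
def load(fn): return np.load('pics/'+fn+'.npy',allow_pickle=True).item()
def rot(o):
    o=np.array(o,float)
    return R.from_euler('xyz',o) if o.shape==(3,) else (R.from_matrix(o) if o.shape==(3,3) else R.from_quat(o))
def ray(d,u,v,fish=False):
    a=(u-d['cx'])/d['fx'];b=(v-d['cy'])/d['fy']
    if fish:
        t=np.hypot(a,b);s=np.sin(t)/t if t>1e-9 else 1;c=np.array([a*s,-b*s,-np.cos(t)])
    else: c=np.array([a,-b,-1.])
    w=rot(d['orientation']).apply(c);return np.array(d['origin']),w/np.linalg.norm(w)
def proj(d,p,fish=False):
    c=rot(d['orientation']).inv().apply(np.array(p)-np.array(d['origin']))
    a,b,z=c[0],-c[1],-c[2]
    if fish:
        n=np.hypot(a,b);t=np.arctan2(n,z);a,b=a/n*t,b/n*t
    else: a,b=a/z,b/z
    return np.array([d['cx']+d['fx']*a,d['cy']+d['fy']*b])
def onz(d,u,v,z,fish=False):
    o,w=ray(d,u,v,fish);return o+w*(z-o[2])/w[2]
def tri(*rays):
    A=0;b=0
    for o,w in rays:
        P=np.eye(3)-np.outer(w,w);A=A+P;b=b+P@o
    return np.linalg.solve(A,b)
E
python3 - <<'E'
from h import *
for n in ['scene','side','wrist']:
    d=save(n,n+'0.png');print({k:v for k,v in d.items() if k!='frame'})
a=[load(n+'0.png')['frame'] for n in ['scene','side']]
print(r.get_state())
im=np.vstack([np.hstack(a)])
cv2.imwrite('pics/both.png',cv2.resize(im[:,:,::-1],(800,300)))
E
```

```text
{'fx': 383.561560839299, 'fy': 383.561560839299, 'cx': 252.11934993102176, 'cy': 190.4769230262192, 'origin': array([1.39691591, 0.16511192, 1.04871502]), 'orientation': array([ 0.67354134, -0.0184268 ,  1.70991251])}
{'fx': 483.28516411427836, 'fy': 483.28516411427836, 'cx': 256.2327923694168, 'cy': 197.35775806730243, 'origin': array([-0.07666937, -0.62909922,  1.29043499]), 'orientation': array([ 0.69210249,  0.01030545, -0.77255422])}
{'fx': 297.3186396354542, 'fy': 297.3186396354542, 'cx': 258.5181834031319, 'cy': 189.41921023093536, 'origin': array([0.17175036, 0.60497915, 0.38434324]), 'orientation': array([-2.64592017e-01,  1.04023722e-03,  1.17801067e+00])}
{'t': 0.15, 'joint_pos': array([ 1.07137651e+00,  4.91412462e-01,  1.55932637e+00,  1.50026984e-05,
        1.09169371e+00, -1.05627628e-01]), 'joint_vel': array([-1.19641510e-03, -2.46353494e-03, -3.10358035e-03,  5.43965616e-04,
        1.08582173e-03, -6.03089941e-05]), 'effort': array([ 8.68869556e-04, -6.12885332e+01, -2.58271569e+01,  6.92156889e-02,
        4.73987719e-02, -4.67802829e-05]), 'position': array([0.23970496, 0.57699302, 0.19839553]), 'tool_rot': array([-3.14075885e+00, -1.01784069e-04,  2.74779350e+00]), 'ft_force': array([-0.14686782,  0.15206846, -0.13089692]), 'wrist_torque': array([-0.04449737, -0.01855777,  0.05373307]), 'gripper_force': 0.0, 'grip_width': 0.9996534117255941}
```

View pics/scene0.png

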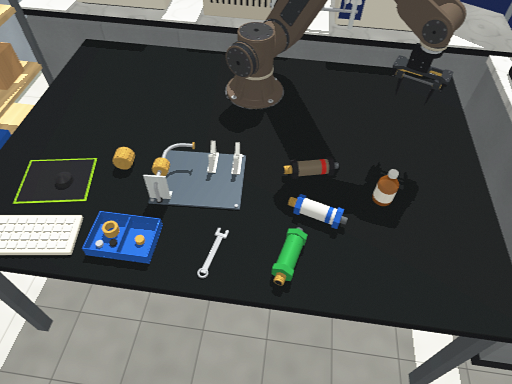

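View pics/side0.png

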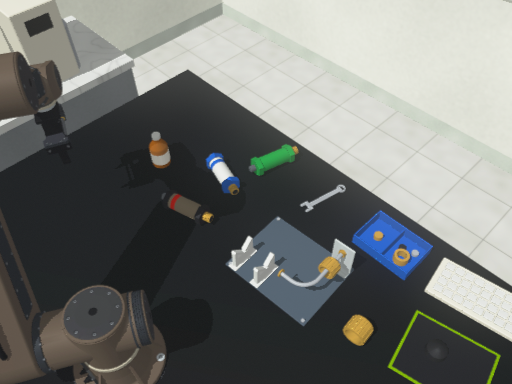

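Scene view: the fresh filter (white and blue) is at (320,212), the spent one at (312,168) and a green look-alike at (290,257). The union nut on the tube is at (161,166), with a bigger brass look-alike on the bench at (123,158). In the side view the fresh filter is at (223,173), the nut at (329,267) and the big look-alike at (358,330). The ones meant are the white/blue filter and the smaller nut, threaded on the tube. I'll confirm both in one enlarged crop.

Run:
```python
from h import *
def crop(fn,x,y,w,h,s): 
    f=load(fn)['frame'][y:y+h,x:x+w,::-1]; return cv2.resize(f,(w*s,h*s),interpolation=cv2.INTER_CUBIC)
A=crop('scene0.png',110,130,140,85,4) ; # 560x340
B=crop('scene0.png',280,185,75,50,3)
C=crop('side0.png',220,210,140,115,4)[:,:]
top=np.zeros((300,800,3),np.uint8)
A=crop('scene0.png',140,135,110,75,4) # 440x300
B=crop('scene0.png',280,185,72,60,5) #360x300
C=crop('side0.png',225,215,110,75,4)
C=cv2.resize(load('side0.png')['frame'][213:325,222:360,::-1],(414,336),interpolation=cv2.INTER_CUBIC) #3x
D=crop('side0.png',195,145,54,54,6) #324
im=np.zeros((600,800,3),np.uint8)
C=crop('side0.png',222,213,138,100,3)
im[:300,:440]=A;im[:300,440:]=B;im[300:,:414]=C;im[300:600,460:784]=D[:300]
cv2.imwrite('pics/c1.png',im)
```

```text
(no output)
```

View pics/c1.png

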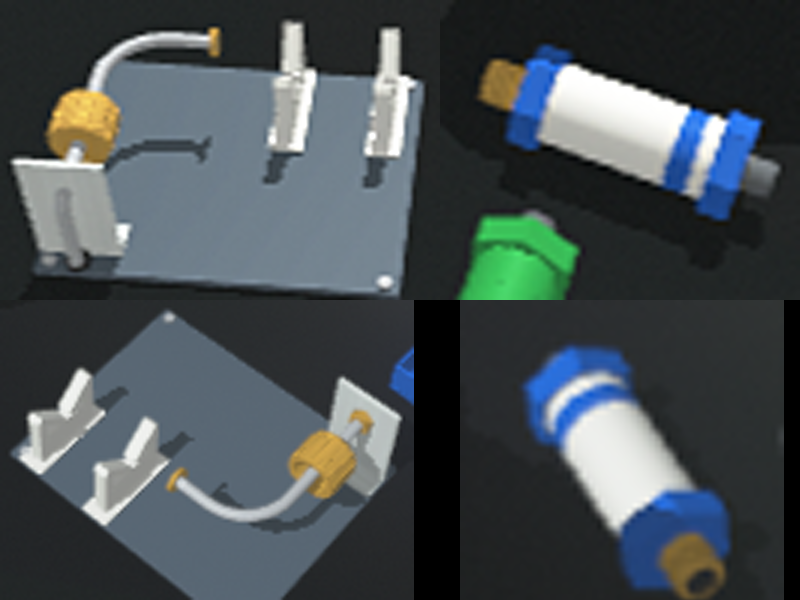

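The crop confirms it. The fresh filter has a white body, blue hex caps and a brass inlet at scene (290,201), with its muffler at (346,221). The nut is the smaller 12-sided one on the tube at scene ≈(161,166). Now to fit the poses.

```bash
cat >> h.py <<'E'
from scipy.optimize import least_squares
def fit(obs,x0):
    """obs: (dict,fish,u,v,local xyz m[,w]); pose x,y,z,yaw"""
    def f(p):
        Rz=R.from_euler('z',p[3]);return np.concatenate([(proj(o[0],Rz.apply(o[4])+p[:3],o[1])-[o[2],o[3]]) for o in obs])
    s=least_squares(f,x0,loss='soft_l1');return s.x,f(s.x).reshape(-1,2)
E
python3 - <<'E'
from h import *
S=load('scene0.png');D=load('side0.png');np.set_printoptions(precision=4,suppress=True)
m=lambda *a:np.array(a)/1000
st=[(S,0,193.5,145.2,m(-60,-38,90)),(D,0,281,273,m(-60,-38,90)),(S,0,239.5,207.8,m(125,155,8)),(S,0,246.2,155.5,m(-125,155,8)),
(D,0,278,217,m(125,155,8)),(D,0,226,263.7,m(-125,155,8)),(D,0,353.7,269.7,m(125,-155,8)),(S,0,148,205.5,m(125,-155,8))]
p,e=fit(st,[.7,-.1,0,0]);print('station',p);print(e)
fl=[(S,0,290,201.4,m(101,0,0)),(S,0,346,220.6,m(-95,0,0)),(D,0,235.5,191.7,m(101,0,0)),(S,0,303.2,205,m(55,0,0)),(S,0,335.2,216,m(-55,0,0)),(D,0,227.7,179.3,m(55,0,0)),(D,0,217.8,164.5,m(-55,0,0))]
q,e=fit(fl,[.8,.25,.03,-1.5]);print('filter',q);print(e)
# nut: silhouette centre both views
print('nut',tri(ray(S,140+84/4,135+128/4),ray(D,222+321/3,213+164/3)))
Rz=R.from_euler('z',p[3])
n=tri(ray(S,140+84/4,135+128/4),ray(D,222+321/3,213+164/3));print('nut in station',Rz.inv().apply(n-p[:3]))
print('saddle',Rz.apply(m(-60,70,90))+p[:3])
E
```

```text
station [ 0.535  -0.125  -0.006   0.0538]
[[-3.4961  2.9998]
 [ 5.1774 -0.1628]
 [-0.2605  0.9856]
 [ 0.0844 -0.3046]
 [-0.8347 -0.6891]
 [-1.652  -0.0825]
 [-0.3811  0.5212]
 [ 0.3314 -4.0194]]
filter [ 0.6383  0.2981  0.0272 -1.8378]
[[-0.409  -0.5486]
 [ 0.8138  0.0458]
 [-0.6007 -0.3834]
 [-0.5485  0.3692]
 [-0.4052  0.4882]
 [ 1.1365  3.2634]
 [-2.7338 -1.8171]]
nut [ 0.5781 -0.2411  0.0833]
nut in station [ 0.0368 -0.1183  0.0893]
saddle [ 0.4713 -0.0583  0.084 ]
```

Run:
```python
from h import *
S=load('scene0.png');D=load('side0.png');np.set_printoptions(precision=4,suppress=True)
m=lambda *a:np.array(a)/1000
pts=[(S,193.5,145.2,m(-60,-38,90),0),(D,281,273,m(-60,-38,90),0),(S,239.5,207.8,m(125,155,8),1),(S,246.2,155.5,m(-125,155,8),1),
(D,278,217,m(125,155,8),1),(D,226,263.7,m(-125,155,8),1),(D,336,239,m(115,-95,122),0),(D,355.3,251.3,m(115,-165,122),0),(S,161,167,m(0,-130,87),2),(D,329,267.7,m(0,-130,87),2)]
def f(p):
    Rz=R.from_euler('z',p[3]);out=[]
    for d,u,v,l,k in pts:
        l=l+[0,m(p[4],p[5],0),m(p[6],0,0)][k]; out.append(proj(d,Rz.apply(l)+p[:3])-[u,v])
    return np.concatenate(out)
s=least_squares(f,[.53,-.11,0,.05,0,0,37],loss='soft_l1',x_scale=[.1,.1,.1,.1,10,10,10]);p=s.x;print(p);print(f(p).reshape(-1,2))
# saddle corners & tube overlay prediction
Rz=R.from_euler('z',p[3])
w=lambda *a:Rz.apply(m(*a))+p[:3]
im=[]
for d in (S,D):
    k=d['frame'][:,:,::-1].copy();x0,y0=(140,130) if d is S else (222,213)
    k=cv2.resize(k[y0:y0+100,x0:x0+133],None,fx=4,fy=4,interpolation=cv2.INTER_CUBIC)
    P=[w(-100,y,87) for y in (19,33,107,121)]+[w(-20,y,87) for y in (19,33,107,121)]+[w(-60,-40,90),w(-60,-75,90),w(-5,-130,90),w(115,-130,90)]+[w(p[6]+a,-130,87) for a in (-21,21)]
    for q in P:
        u=(proj(d,q)-[x0,y0]+.5)*4; cv2.circle(k,tuple(int(i) for i in u),3,(0,0,255),1)
    im.append(k)
k=np.vstack(im)[:,:532];cv2.imwrite('pics/c2.png',np.hstack(im)[:, :] if 0 else cv2.resize(np.hstack(im),(800,300)))
```

```text
[  0.5249  -0.1147  -0.0031   0.0667  12.3031 -13.43    44.5073]
[[-0.2804  0.8115]
 [ 0.4873 -0.6967]
 [-0.5463  0.6846]
 [-1.0137 -0.7355]
 [-0.4474 -1.2306]
 [-0.5694 -0.0023]
 [-0.8886  0.0525]
 [-0.3199  1.0865]
 [-0.0378 -0.1762]
 [ 0.1534 -0.0195]]
```

View pics/c2.png

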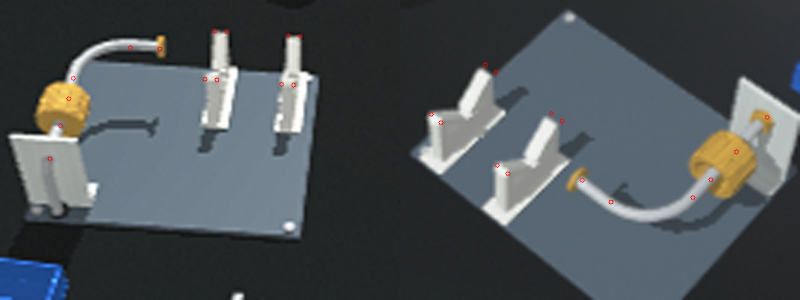

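The overlay fits to about 2 mm. The station is at (0.525,-0.115), yaw 0.067; the saddle tips, collar and nut (scene crop ≈(62,110)) all fall under the markers. Next I'll plan the approach above the fresh filter.

```bash
cat >> h.py <<'E'
def plan(pos,yaw,n,g,start=None,smooth=False):
    s=r.get_state() if start is None else None
    p,Q=(np.array(s['position']),rot(s['tool_rot'])) if s else start
    T=R.from_euler('xyz',[np.pi,0,yaw]);rv=(Q.inv()*T).as_rotvec()
    p=p.copy();pos=np.array(pos);d=pos-p;rows=[]
    for i in range(n):
        t=Q.inv().apply((pos-p)/(n-i)).round(1 if False else 4)
        a=((Q.inv()*T).as_rotvec()/(n-i)).round(4)
        rows.append([[float(x) for x in (t*1000).round(1)],[float(x) for x in a],g])
        p=p+Q.apply(t);Q=Q*R.from_rotvec(a)
    print(str(rows).replace(' ',''));return p,Q
E
python3 - <<'E'
from h import *
plan([.638,.298,.2],1.304,16,1)
S=load('scene0.png')
print('spent',onz(S,285,169,.03),onz(S,337,166,.03),'bottle base',onz(S,384,203,.0),'green',onz(S,298,236,.03))
E
```

```text
[[[-29.7,-6.6,-0.1],[-0.0,0.0,0.0902],1],[[-30.1,-3.8,-0.1],[-0.0,0.0,0.0902],1],[[-30.4,-1.1,-0.1],[-0.0,0.0,0.0902],1],[[-30.3,1.6,-0.1],[-0.0001,0.0,0.0902],1],[[-30.1,4.3,-0.1],[-0.0,0.0,0.0902],1],[[-29.6,7.0,-0.1],[-0.0,0.0001,0.0903],1],[[-28.8,9.7,-0.1],[-0.0001,0.0001,0.0902],1],[[-27.8,12.2,-0.1],[-0.0001,0.0,0.0903],1],[[-26.6,14.7,-0.1],[-0.0,0.0,0.0902],1],[[-25.2,17.0,-0.1],[-0.0,0.0001,0.0903],1],[[-23.5,19.3,-0.1],[-0.0001,0.0,0.0902],1],[[-21.7,21.3,-0.1],[-0.0,0.0001,0.0903],1],[[-19.7,23.1,-0.1],[-0.0001,0.0,0.0902],1],[[-17.5,24.8,-0.1],[-0.0,0.0001,0.0903],1],[[-15.2,26.3,-0.1],[-0.0001,0.0,0.0902],1],[[-12.8,27.7,-0.1],[-0.0,0.0001,0.0903],1]]
spent [0.47408182 0.17323903 0.03      ] [0.43054983 0.35742444 0.03      ] bottle base [0.55033852 0.52385836 0.        ] green [0.74670456 0.23724924 0.03      ]
```

Emit:
drive_tool(
  motion=[
    [[-30, -7, 0], [0, 0, 0.09], 1],
    [[-30, -4, 0], [0, 0, 0.09], 1],
    [[-30, -1, 0], [0, 0, 0.09], 1],
    [[-30, 2, 0], [0, 0, 0.09], 1],
    [[-30, 4, 0], [0, 0, 0.09], 1],
    [[-30, 7, 0], [0, 0, 0.09], 1],
    [[-29, 10, 0], [0, 0, 0.09], 1],
    [[-28, 12, 0], [0, 0, 0.09], 1],
    [[-27, 15, 0], [0, 0, 0.09], 1],
    [[-25, 17, 0], [0, 0, 0.09], 1],
    [[-24, 19, 0], [0, 0, 0.09], 1],
    [[-22, 21, 0], [0, 0, 0.09], 1],
    [[-20, 23, 0], [0, 0, 0.09], 1],
    [[-18, 25, 0], [0, 0, 0.09], 1],
    [[-15, 26, 0], [0, 0, 0.09], 1],
    [[-13, 28, 0], [0, 0, 0.09], 1],
    [[0, 0, 0], [0, 0, 0], 1],
    [[0, 0, 0], [0, 0, 0], 1],
  ],
)

```text
t: 1.65
position: [0.6394, 0.2953, 0.198]
tool_rot: [-3.141, 0.001, 1.306]
ft_force: [-0.3, 0.2, -0.0]
grip_width: 0.999
gripper_force: 0.0
```

Run:
```python
from h import *
d=save('wrist','w1.png');s=r.get_state();print(s['t'],s['position'],s['tool_rot'])
for a in (101,55,0,-55,-95): print(a,proj(d,np.array([.6383,.2981,.03])+a/1000*np.array([np.cos(-1.838),np.sin(-1.838),0]),1))
cv2.imwrite('pics/w1x.png',cv2.resize(d['frame'][:,:,::-1],(800,600),interpolation=cv2.INTER_CUBIC))
```

```text
1.7 [0.63850019 0.29625164 0.1982212 ] [-3.14058425e+00  3.92127212e-04  1.30794678e+00]
101 [256.98986415 244.95282206]
55 [257.05158851 212.13423128]
0 [257.14951264 169.3007989 ]
-55 [257.27489005 123.86561198]
-95 [257.38193452  90.30372915]
```

View pics/w1x.png

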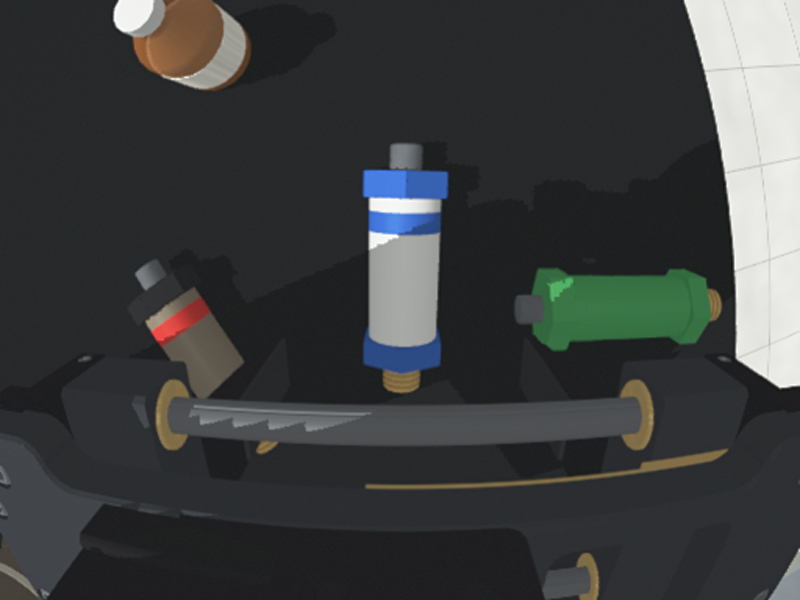

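Wrist view (1.5625× scale): the fresh filter is centred between the fingers. Its rear cap corners are at (363,171)-(447,198), front cap corners at (365,330)-(440,363), muffler tip at (406,145) and inlet tip at (401,390). The spent filter (left) and the green one (right) are clear of the fingers.

Run:
```python
from h import *
S=load('scene0.png');D=load('side0.png');W=load('w1.png');np.set_printoptions(precision=4,suppress=True)
m=lambda *a:np.array(a)/1000;k=1.5625
wl=[(W,1,u/k,v/k,m(a,b,0)) for u,v,a,b in [(363,171,-75,-34.6),(447,171,-75,34.6),(363,198,-55,-34.6),(447,198,-55,34.6),(365,330,55,-34.6),(440,332,55,34.6),(363,363,75,-34.6),(440,363,75,34.6),(406,146,-95,0)]]
fl=[(S,0,290,201.4,m(101,0,0)),(S,0,346,220.6,m(-95,0,0)),(D,0,235.5,191.7,m(101,0,0))]
q,e=fit(wl+fl,[.64,.3,.03,-1.84]);print(q,'\n',e)
q2,e=fit(wl,[.64,.3,.03,-1.84]);print(q2)
yaw=q[3]+np.pi
print(yaw);p=plan([q[0],q[1],.025],yaw,10,1)
```

```text
[ 0.6389  0.2947  0.0239 -1.8475] 
 [[-1.9446  0.148 ]
 [ 1.9439  0.9086]
 [-1.9955 -0.68  ]
 [ 1.5581  0.0706]
 [-2.6023  1.2253]
 [ 3.0976  0.6216]
 [-1.0587 -5.5516]
 [ 2.4616 -4.8908]
 [-0.4135 -0.212 ]
 [-1.4383 -0.1204]
 [-0.5463  0.8882]
 [ 0.007   0.7949]]
[ 0.6388  0.2942  0.0198 -1.8507]
1.2941184459204456
[[[-0.1,0.1,17.3],[-0.0001,0.0,0.0014],1],[[-0.1,0.1,17.3],[-0.0001,0.0,0.0014],1],[[-0.1,0.1,17.3],[-0.0001,0.0,0.0014],1],[[-0.1,0.1,17.3],[-0.0001,0.0001,0.0014],1],[[-0.2,0.1,17.3],[-0.0001,0.0,0.0014],1],[[-0.1,0.1,17.3],[-0.0001,0.0001,0.0014],1],[[-0.2,0.1,17.4],[-0.0001,0.0,0.0014],1],[[-0.1,0.1,17.3],[-0.0001,0.0001,0.0013],1],[[-0.2,0.1,17.4],[-0.0001,0.0,0.0014],1],[[-0.1,0.0,17.3],[-0.0001,0.0001,0.0013],1]]
```

Emit:
drive_tool(
  motion=[
    [[0, 0, 25], [0, 0, 0.013], 1],
    [[0, 0, 30], [0, 0, 0], 1],
    [[0, 0, 30], [0, 0, 0], 1],
    [[0, 0, 30], [0, 0, 0], 1],
    [[-1, 0, 28], [0, 0, 0], 1],
    [[0, 0, 20], [0, 0, 0], 1],
    [[0, 0, 8], [0, 0, 0], 1],
    [[0, 0, 2], [0, 0, 0], 1],
    [[0, 0, 0], [0, 0, 0], 1],
    [[0, 0, 0], [0, 0, 0], 0.5],
    [[0, 0, 0], [0, 0, 0], 0.4],
    [[0, 0, 0], [0, 0, 0], 0.4],
    [[0, 0, 0], [0, 0, 0], 0.4],
    [[0, 0, 0], [0, 0, 0], 0.4],
    [[0, 0, 0], [0, 0, 0], 0.4],
  ],
)

```text
t: 2.95
position: [0.6385, 0.2956, 0.0262]
tool_rot: [3.141, -0.0, 1.295]
ft_force: [-0.1, 0.6, 0.8]
grip_width: 0.637
gripper_force: 0.0
```

Emit:
drive_tool(
  motion=[
    [[0, 0, 0], [0, 0, 0], 0.4],
    [[0, 0, 0], [0, 0, 0], 0.4],
    [[0, 0, 0], [0, 0, 0], 0.4],
    [[0, 0, 0], [0, 0, 0], 0.4],
    [[0, 0, 0], [0, 0, 0], 0.4],
    [[0, 0, 0], [0, 0, 0], 0.4],
  ],
)

```text
t: 3.45
position: [0.6384, 0.2956, 0.0257]
tool_rot: [3.142, -0.0, 1.295]
ft_force: [2.2, -0.5, -1.7]
grip_width: 0.496
gripper_force: 26.7
```

Emit:
drive_tool(
  motion=[
    [[0, 0, -3], [0, 0, 0], 0.4],
    [[0, 0, -8], [0, 0, 0], 0.4],
    [[0, 0, -18], [0, 0, 0], 0.4],
    [[0, 0, -28], [0, 0, 0], 0.4],
    [[0, 0, -30], [0, 0, 0], 0.4],
    [[0, 0, -30], [0, 0, 0], 0.4],
    [[0, 0, -30], [0, 0, 0], 0.4],
    [[0, 0, -20], [0, 0, 0], 0.4],
    [[0, 0, -8], [0, 0, 0], 0.4],
    [[0, 0, 0], [0, 0, 0], 0.4],
  ],
)

```text
t: 4.28
position: [0.6387, 0.2958, 0.2032]
tool_rot: [3.139, -0.002, 1.295]
ft_force: [-0.3, -0.5, -4.3]
grip_width: 0.496
gripper_force: 26.3
```

Run:
```python
from h import *
s=r.get_state();print(s['t'],s['position'],s['tool_rot'],s['grip_width'],s['gripper_force'],s['ft_force'],s['wrist_torque'])
W=save('wrist','w2.png');S=save('scene','s2.png')
im=np.zeros((600,800,3),np.uint8)
im[:,:500]=cv2.resize(W['frame'][60:300,160:360,::-1],(500,600),interpolation=cv2.INTER_CUBIC)
im[:300,500:]=cv2.resize(S['frame'][150:250,270:370,::-1],(300,300),interpolation=cv2.INTER_CUBIC)
cv2.imwrite('pics/c3.png',im)
```

```text
4.2833 [0.63873697 0.29584713 0.20315943] [ 3.13895593e+00 -1.98676334e-03  1.29493166e+00] 0.4956530225497067 26.273292303085327 [-0.33611253 -0.53812696 -4.25521546] [-0.08733573  0.06762106  0.05025843]
```

View pics/c3.png

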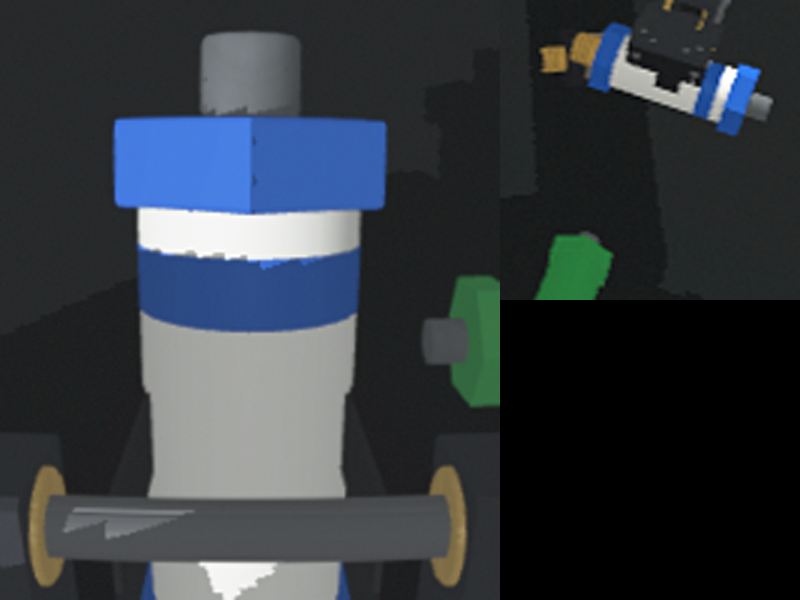

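The filter is held level at a waist in its body, with its muffler end at crop (250,32) and its rear cap from row 118 to 212. I'll fit its offset in the tool.

```bash
cat > hf.py <<'E'
from h import *
def held(W,px):
    """px: list (u,v,local mm)"""
    s=r.get_state();p=s['position']
    q,e=fit([(W,1,u,v,np.array(l)/1000.) for u,v,l in px],[p[0],p[1],p[2],-1.84]);return q,e
E
python3 - <<'E'
from hf import *
np.set_printoptions(precision=4,suppress=True)
W=load('w2.png');c=lambda u,v:(160+u/2.5,60+v/2.5);s=r.get_state();p=s['position']
H={'vertexup':[((253,115),(-75,0,34.6)),((253,212),(-55,0,34.6)),((115,119),(-75,-30,17.3)),((386,120),(-75,30,17.3)),((115,206),(-55,-30,17.3)),((386,207),(-55,30,17.3)),((250,32),(-95,0,12))],
'flatup':[((115,119),(-75,-34.6,0)),((386,120),(-75,34.6,0)),((115,206),(-55,-34.6,0)),((386,207),(-55,34.6,0)),((250,32),(-95,0,12)),((250,115),(-75,0,30)),((250,212),(-55,0,30))]}
for k,v in H.items():
    q,e=held(W,[(*c(*a),b) for a,b in v]);print(k,q,np.abs(e).max(),np.sqrt((e**2).mean()))
    ax=np.array([np.cos(q[3]),np.sin(q[3])]);d=q[:3]-p;print(' along',d[:2]@ax,'lat',d[:2]@[-ax[1],ax[0]],'h',d[2])
Rz=R.from_euler('z',.0667)
T=Rz.apply([-.060,.070,.09])+[.5249,-.1147,-.0031];print('saddle',T)
E
```

```text
vertexup [ 0.6399  0.296   0.2069 -1.8461] 1.1967218206547443 0.5815320553407464
 along -0.0011221587116817646 lat 0.0018609339415789458 h 0.007227714989943346
flatup [ 0.6397  0.2958  0.2024 -1.8457] 3.0309621505232656 1.2095033608667107
 along -0.0008636542258606638 lat 0.0017531955322927675 h 0.002758463408573497
saddle [ 0.4604 -0.0489  0.0869]
```

Run:
```python
from h import *
plan([.4604,-.0479,.205],1.638,13,.4)
```

```text
[[[-29.1,-5.9,-0.4],[-0.0001,0.0001,-0.0264],0.4],[[-29.0,-6.7,-0.4],[-0.0001,0.0,-0.0264],0.4],[[-28.8,-7.5,-0.4],[-0.0001,0.0001,-0.0264],0.4],[[-28.6,-8.2,-0.4],[-0.0001,0.0,-0.0264],0.4],[[-28.3,-9.0,-0.4],[-0.0001,0.0001,-0.0264],0.4],[[-28.1,-9.7,-0.4],[-0.0001,0.0,-0.0264],0.4],[[-27.8,-10.5,-0.4],[-0.0001,0.0001,-0.0264],0.4],[[-27.5,-11.2,-0.4],[-0.0001,0.0,-0.0264],0.4],[[-27.2,-11.9,-0.4],[-0.0001,0.0001,-0.0264],0.4],[[-26.9,-12.6,-0.4],[-0.0002,0.0,-0.0264],0.4],[[-26.6,-13.3,-0.3],[-0.0001,0.0001,-0.0264],0.4],[[-26.2,-14.0,-0.4],[-0.0002,0.0,-0.0264],0.4],[[-25.9,-14.7,-0.4],[-0.0001,0.0,-0.0264],0.4]]
```

Emit:
drive_tool(
  motion=[
    [[-15, -3, 0], [0, 0, -0.013], 0.4],
    [[-14, -3, 0], [0, 0, -0.013], 0.4],
    [[-29, -7, 0], [0, 0, -0.026], 0.4],
    [[-29, -7.5, 0], [0, 0, -0.027], 0.4],
    [[-29, -8, 0], [0, 0, -0.026], 0.4],
    [[-28, -9, 0], [0, 0, -0.026], 0.4],
    [[-28, -10, 0], [0, 0, -0.026], 0.4],
    [[-28, -10.5, 0], [0, 0, -0.027], 0.4],
    [[-28, -11, 0], [0, 0, -0.026], 0.4],
    [[-27, -12, 0], [0, 0, -0.027], 0.4],
    [[-27, -12.5, 0], [0, 0, -0.026], 0.4],
    [[-27, -13, 0], [0, 0, -0.027], 0.4],
    [[-26, -14, 0], [0, 0, -0.026], 0.4],
    [[-14, -8, 0], [0, 0, -0.014], 0.4],
    [[-12, -7, 0], [0, 0, -0.013], 0.4],
    [[0, 0, 0], [0, 0, 0], 0.4],
    [[0, 0, 0], [0, 0, 0], 0.4],
  ],
)

```text
t: 5.8
position: [0.4602, -0.0488, 0.1998]
tool_rot: [-3.14, -0.001, 1.636]
ft_force: [0.3, -0.2, -3.7]
grip_width: 0.492
gripper_force: 26.3
```

Run:
```python
from h import *
s=r.get_state();print(s['t'],s['position'],s['tool_rot'])
W=save('wrist','w3.png')
cv2.imwrite('pics/w3x.png',cv2.resize(W['frame'][:,:,::-1],(800,600),interpolation=cv2.INTER_CUBIC))
Rz=R.from_euler('z',.0667);w=lambda *a:Rz.apply(np.array(a)/1000)+[.5249,-.1147,-.0031]
for a in [(-100,107,87),(-100,121,87),(-20,107,87),(-20,121,87),(-113,141.6,8),(137,141.6,8)]: print(a,proj(W,w(*a),1)*1.5625)
```

```text
5.8 [ 0.46015899 -0.04884969  0.19982483] [-3.13972808e+00 -8.50586701e-04  1.63592066e+00]
(-100, 107, 87) [343.69222636 228.95146011]
(-100, 121, 87) [343.26133418 207.74718334]
(-20, 107, 87) [465.61242025 228.92827019]
(-20, 121, 87) [466.02934224 207.71897071]
(-113, 141.6, 8) [339.72998201 175.92784834]
(137, 141.6, 8) [628.73716734 184.4680368 ]
```

View pics/w3x.png

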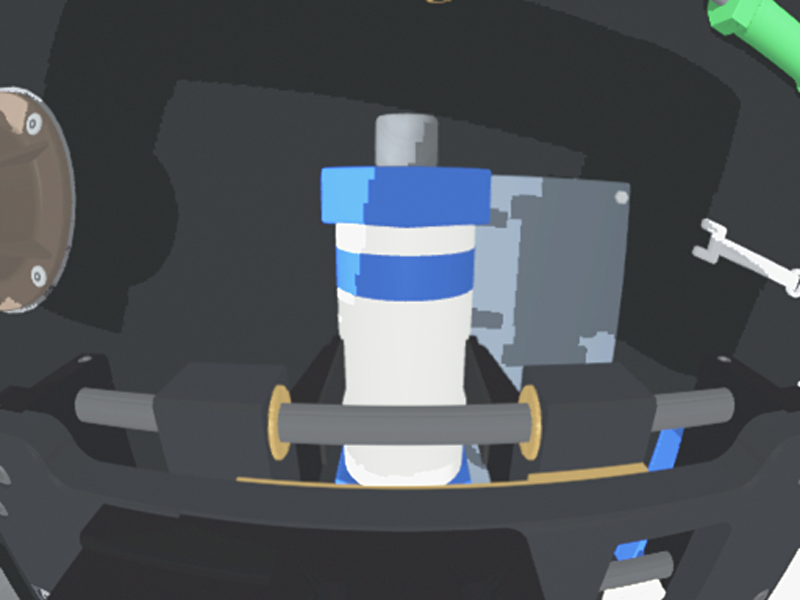

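The plate corner is at (629,183), within 1.5 px of the prediction (628.7,184.5), so the station pose holds. Lowering the filter to just above the saddles.

Emit:
drive_tool(
  motion=[
    [[0, 0, 10], [0, 0, 0], 0.4],
    [[-1, 0, 20], [0, 0, -0.002], 0.4],
    [[0, 0, 25], [0, 0, 0], 0.4],
    [[0, 0, 20], [0, 0, 0], 0.4],
    [[0, 0, 15], [0, 0, 0], 0.4],
    [[0, 0, 8], [0, 0, 0], 0.4],
    [[0, 0, 4], [0, 0, 0], 0.4],
    [[0, 0, 0], [0, 0, 0], 0.4],
    [[0, 0, 0], [0, 0, 0], 0.4],
  ],
)

```text
t: 6.6
position: [0.4612, -0.0494, 0.0992]
tool_rot: [3.141, 0.0, 1.64]
ft_force: [0.6, 0.3, -3.5]
grip_width: 0.493
gripper_force: 26.3
```

Run:
```python
from h import *
s=r.get_state();print(s['t'],s['position'],s['tool_rot'],s['ft_force'])
S=save('scene','s4.png');D=save('side','d4.png')
a=cv2.resize(S['frame'][130:190,150:270,::-1],(800,400),interpolation=cv2.INTER_CUBIC)[:300]
a=cv2.resize(S['frame'][125:185,170:270,::-1],(500,300),interpolation=cv2.INTER_CUBIC)
b=cv2.resize(D['frame'][215:315,200:300,::-1],(600,600),interpolation=cv2.INTER_CUBIC)
im=np.zeros((600,800,3),np.uint8);im[:300,:500]=a;im[300:,:500]=cv2.resize(D['frame'][225:285,210:310,::-1],(500,300),interpolation=cv2.INTER_CUBIC)
cv2.imwrite('pics/c4.png',im[:,:500])
```

```text
6.6 [ 0.46119631 -0.04943518  0.09920739] [3.14107289e+00 4.80940569e-05 1.64017436e+00] [ 0.56466921  0.30978526 -3.52789848]
```

View pics/c4.png

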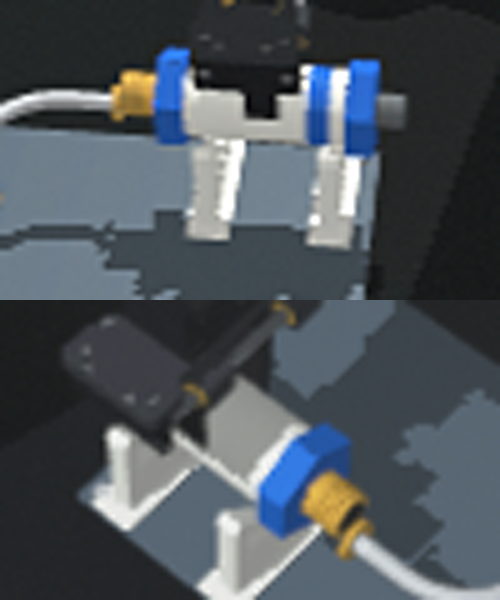

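Run:
```python
from h import *
np.set_printoptions(precision=1,suppress=True)
S=load('s4.png');D=load('d4.png')
Rz=R.from_euler('z',.0667);w=lambda *a:Rz.apply(np.array(a)/1000)+[.5249,-.1147,-.0031]
s=r.get_state();p=s['position'];F=R.from_euler('z',s['tool_rot'][2]-np.pi)
f=lambda *a:F.apply(np.array(a)/1000-np.array([.001,0,-.006]))+p
cs=lambda q:(proj(S,q)-[170,125]+.5)*5
cd=lambda q:(proj(D,q)-[210,225]+.5)*5+[0,300]
for n,l in [('capF out',(75,0,34)),('capF in',(55,0,34)),('capR in',(-55,0,34)),('capR out',(-75,0,34)),('capF out near',(75,30,-17)),('capF in near',(55,30,-17)),('capR in near',(-55,30,-17)),('muff',(-95,0,0)),('inlet',(101,0,0))]: print(n,cs(f(*l)),cd(f(*l)))
for l in [(-20,19,87),(-20,33,87),(-20,107,87),(-20,121,87),(-60,-36,90),(-60,-36,103),(-100,19,87),(-100,33,87)]: print(l,cs(w(*l)),cd(w(*l)))
```

```text
capF out [158.8  56.6] [318.7 455.2]
capF in [187.9  58.4] [291.8 435.4]
capR in [348.7  68.5] [149.8 330.8]
capR out [378.   70.3] [125.  312.6]
capF out near [158.4 140.6] [350.6 470.1]
capF in near [187.1 142.4] [324.5 451. ]
capR in near [345.3 152.5] [186.6 349.8]
muff [406.6 107.9] [103.4 328.1]
inlet [125.8  90.2] [352.5 513.4]
(-20, 19, 87) [191.1 156.8] [329.5 442.1]
(-20, 33, 87) [211.2 158.2] [311.5 429. ]
(-20, 107, 87) [317.8 165.2] [219.2 361.1]
(-20, 121, 87) [338.  166.5] [202.2 348.6]
(-60, -36, 90) [121.4 107.7] [357.3 536.9]
(-60, -36, 103) [119.5  94.5] [358.  525.1]
(-100, 19, 87) [207.2  76.3] [239.3 529.8]
(-100, 33, 87) [226.6  77.5] [221.3 515.9]
```

Predicted and observed edges agree: caps at columns 160/188/348/380 (predicted 159/188/349/378), and the saddles too. So the filter is axially centred. Lowering gently.

Emit:
drive_tool(
  motion=[
    [[0, 0, 4], [0, 0, 0], 0.4],
    [[0, 0, 3], [0, 0, 0], 0.4],
    [[0, 0, 2], [0, 0, 0], 0.4],
    [[0, 0, 1], [0, 0, 0], 0.4],
    [[0, 0, 0], [0, 0, 0], 0.4],
    [[0, 0, 0], [0, 0, 0], 0.4],
  ],
)

```text
t: 7.2
position: [0.4607, -0.0497, 0.0888]
tool_rot: [-3.141, -0.0, 1.64]
ft_force: [-1.6, -1.1, -1.4]
grip_width: 0.496
gripper_force: 26.8
```

Emit:
drive_tool(
  motion=[
    [[0, 0, 1], [0, 0, 0], 0.4],
    [[0, 0, 0.7], [0, 0, 0], 0.4],
    [[0, 0, 0.5], [0, 0, 0], 0.4],
    [[0, 0, 0], [0, 0, 0], 0.4],
    [[0, 0, 0], [0, 0, 0], 0.4],
  ],
)

```text
t: 7.62
position: [0.4606, -0.0497, 0.0883]
tool_rot: [3.141, 0.0, 1.64]
ft_force: [-10.2, -0.5, 27.1]
grip_width: 0.495
gripper_force: 33.0
```

Emit:
drive_tool(
  motion=[
    [[0, 0, -1.2], [0, 0, 0], 0.4],
    [[0, -1, 0], [0, 0, 0], 0.4],
    [[0, 0, 0], [0, 0, 0], 0.4],
    [[0, 0, 0], [0, 0, 0], 0.4],
  ],
)

```text
t: 7.95
position: [0.4598, -0.0497, 0.0879]
tool_rot: [3.141, -0.0, 1.64]
ft_force: [-3.8, 0.5, 4.1]
grip_width: 0.496
gripper_force: 28.0
```

Emit:
drive_tool(
  motion=[
    [[0, 0, 0.3], [0, 0, 0], 0.4],
    [[0, 0, 0.3], [0, 0, 0], 0.4],
    [[0, 0, 0], [0, 0, 0], 0.4],
    [[0, 0, 0], [0, 0, 0], 0.4],
  ],
)

```text
t: 8.28
position: [0.4598, -0.0497, 0.0877]
tool_rot: [3.141, 0.0, 1.64]
ft_force: [-5.2, 0.4, 13.5]
grip_width: 0.493
gripper_force: 29.8
```

Emit:
drive_tool(
  motion=[
    [[0, -0.5, -0.3], [0, 0, 0], 0.4],
    [[0, 0, 0], [0, 0, 0], 0.6],
    [[0, 0, 0], [0, 0, 0], 0.8],
    [[0, 0, 0], [0, 0, 0], 1],
    [[0, 0, 0], [0, 0, 0], 1],
    [[0, 0, 0], [0, 0, 0], 1],
    [[0, 0, 0], [0, 0, 0], 1],
    [[0, 0, 0], [0, 0, 0], 1],
    [[0, 0, 0], [0, 0, 0], 1],
    [[0, 0, 0], [0, 0, 0], 1],
    [[0, 0, 0], [0, 0, 0], 1],
  ],
)

```text
t: 9.2
position: [0.4593, -0.0498, 0.0875]
tool_rot: [3.142, -0.0, 1.64]
ft_force: [0.3, -0.7, 1.0]
grip_width: 1.0
gripper_force: 0.0
```

Run:
```python
from h import *
Rz=R.from_euler('z',.0667);w=Rz.apply([.0445,-.130,.087])+[.524,-.1147,0];print(w)
s=r.get_state();st=(np.array(s['position'])+[0,0,.14],rot(s['tool_rot']))
plan([w[0],w[1],.22],3.209,14,1,start=st)
```

```text
[ 0.57706562 -0.24144498  0.087     ]
[[[-14.2,7.4,0.5],[0.0,-0.0,-0.1121],1],[[-15.0,5.8,0.5],[0.0,-0.0,-0.1121],1],[[-15.5,4.1,0.5],[0.0,-0.0,-0.1121],1],[[-15.9,2.3,0.5],[0.0,0.0,-0.1121],1],[[-16.1,0.5,0.6],[0.0,0.0,-0.1121],1],[[-16.0,-1.3,0.5],[0.0,0.0,-0.1121],1],[[-15.8,-3.0,0.6],[0.0,0.0,-0.1121],1],[[-15.3,-4.8,0.5],[0.0,0.0,-0.1121],1],[[-14.7,-6.5,0.6],[0.0,0.0,-0.1121],1],[[-13.9,-8.1,0.5],[0.0,0.0,-0.1121],1],[[-12.9,-9.6,0.6],[0.0,0.0,-0.1121],1],[[-11.8,-10.9,0.5],[0.0,0.0,-0.112],1],[[-10.5,-12.2,0.6],[0.0,0.0,-0.1121],1],[[-9.0,-13.3,0.5],[0.0001,0.0001,-0.112],1]]
```

Emit:
drive_tool(
  motion=[
    [[0, 0, -10], [0, 0, 0], 1],
    [[0, 0, -20], [0, 0, 0], 1],
    [[0, 0, -30], [0, 0, 0], 1],
    [[0, 0, -30], [0, 0, 0], 1],
    [[0, 0, -30], [0, 0, 0], 1],
    [[0, 0, -20], [0, 0, 0], 1],
  ],
)

```text
t: 9.7
position: [0.4596, -0.0498, 0.2302]
tool_rot: [3.139, 0.001, 1.64]
ft_force: [0.6, 1.3, -0.3]
grip_width: 0.999
gripper_force: 0.0
```

Emit:
drive_tool(
  motion=[
    [[-14, 7, 0], [0, 0, -0.112], 1],
    [[-15, 6, 0], [0, 0, -0.112], 1],
    [[-16, 4, 0], [0, 0, -0.112], 1],
    [[-16, 2, 0], [0, 0, -0.112], 1],
    [[-16, 0.5, 0], [0, 0, -0.112], 1],
    [[-16, -1, 0], [0, 0, -0.112], 1],
    [[-16, -3, 0], [0, 0, -0.112], 1],
    [[-15, -5, 0], [0, 0, -0.112], 1],
    [[-15, -6.5, 0], [0, 0, -0.112], 1],
    [[-14, -8, 0], [0, 0, -0.112], 1],
    [[-13, -9.5, 0], [0, 0, -0.112], 1],
    [[-12, -11, 0], [0, 0, -0.112], 1],
    [[-10, -12, 0], [0, 0, -0.112], 1],
    [[-9, -13, 0], [0, 0, -0.112], 1],
    [[0, 0, 0], [0, 0, 0], 1],
    [[0, 0, 0], [0, 0, 0], 1],
  ],
)

```text
t: 11.03
position: [0.5765, -0.2416, 0.2269]
tool_rot: [3.141, -0.001, -3.079]
ft_force: [-0.4, -1.2, 1.0]
grip_width: 0.999
gripper_force: 0.0
```

Run:
```python
from h import *
np.set_printoptions(precision=1,suppress=True)
s=r.get_state();print(s['t'],s['position'],s['tool_rot'],s['joint_pos'])
W=save('wrist','w5.png')
cv2.imwrite('pics/w5x.png',cv2.resize(W['frame'][:300,100:412,::-1],(624*5//4,750*4//5),interpolation=cv2.INTER_CUBIC))
Rz=R.from_euler('z',.0667);w=lambda *a:Rz.apply(np.array(a)/1000)+[.524,-.1147,0]
for a in [(-60,-36,90),(-60,-40,90),(-60,-75,90),(-5,-130,90),(65.5,-130,87),(23.5,-130,87),(115,-130,90),(23.5,-104,87),(23.5,-156,87)]: print(a,(proj(W,w(*a),1)-[100,0]+.5)*[2.5,2])
```

```text
11.0333 [ 0.6 -0.2  0.2] [ 3.1 -0.  -3.1] [-0.5  0.5  1.5  0.   1.2 -2.1]
(-60, -36, 90) [611.7 172.5]
(-60, -40, 90) [603.1 172. ]
(-60, -75, 90) [525.2 168.9]
(-5, -130, 90) [398.1 268.1]
(65.5, -130, 87) [398.5 391.7]
(23.5, -130, 87) [398.2 319. ]
(115, -130, 90) [398.7 473.2]
(23.5, -104, 87) [456.7 318.9]
(23.5, -156, 87) [339.7 319.2]
```

View pics/w5x.png

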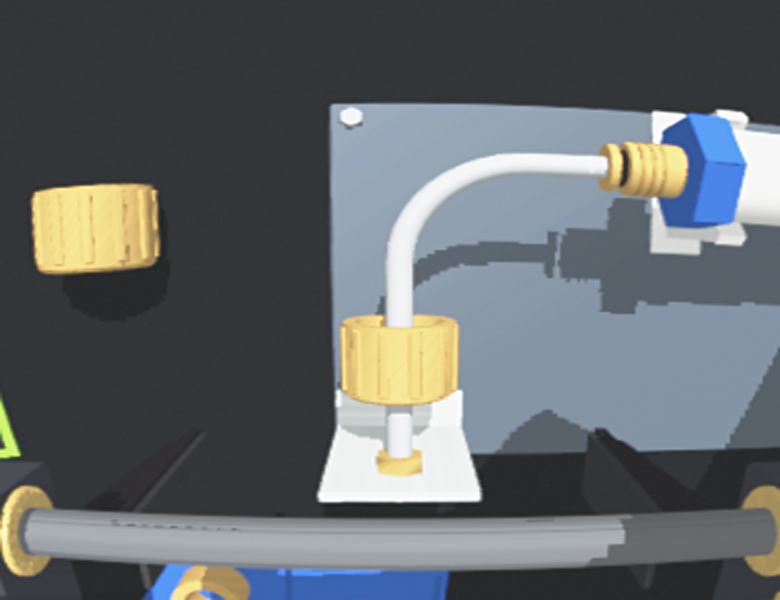

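The filter sits in the saddles: inlet end at (690,165), facing the collar at (611,166). The nut is at (340-459, 316-404) on the straight, tube centre column 399. The last straight is seen at row 163, against 171 predicted, so I'll refit the station with this view.

Run:
```python
from h import *
np.set_printoptions(precision=4,suppress=True)
W=load('w5.png');S=load('scene0.png');D=load('side0.png');c=lambda u,v:(u/2.5+99.5,v/2-.5);m=lambda *a:np.array(a)/1000
Wp=[((610,166),(-60,-38,90),0),((399.5,268),(-5,-130,90),0),((399,440),(95,-130,90),9),((360,316),(0,0,0),-1),((331,104),(-125,-155,8),1),((580,163.5),(-60,-51,90),0),((525,164),(-60,-75,90),0),
((340,348),(0,-156,87),2),((459,348),(0,-104,87),2)]
Wp=[(W,1,*c(*a),m(*b),k) for a,b,k in Wp if k in(0,1)]
SD=[(S,0,193.5,145.2,m(-60,-38,90),0),(D,0,281,273,m(-60,-38,90),0),(S,0,239.5,207.8,m(125,155,8),1),(S,0,246.2,155.5,m(-125,155,8),1),
(D,0,278,217,m(125,155,8),1),(D,0,226,263.7,m(-125,155,8),1),(D,0,336,239,m(115,-95,122),0),(D,0,355.3,251.3,m(115,-165,122),0)]
def run(pts,fixz):
    def f(p):
        Rz=R.from_euler('z',p[3]);t=np.array([p[0],p[1],0 if fixz else p[2]])
        return np.concatenate([proj(d,Rz.apply(l+(m(p[4],p[5],0) if k==1 else 0))+t,fi)-[u,v] for d,fi,u,v,l,k in pts]+[np.array([p[2]*100])])
    s=least_squares(f,[.525,-.115,0,.066,12,-13],x_scale=[.1,.1,.1,.1,10,10],loss='soft_l1');print(s.x);print(f(s.x)[:-1].reshape(-1,2).round(1).tolist())
run(Wp+SD,True);run(SD,True);run(Wp,True)
```

```text
[  0.5215  -0.1146   0.       0.0652  15.5686 -11.9986]
[[-0.7, 0.9], [-0.3, -2.4], [-0.7, 0.1], [-0.1, 1.4], [0.4, 0.1], [-0.1, -0.5], [-0.4, -0.6], [-0.1, 0.2], [-0.5, -1.3], [-0.8, -2.1], [-1.1, -0.9], [-1.5, 0.1], [-0.9, 1.2]]
[  0.5239  -0.1155  -0.       0.0662  13.3345 -13.1644]
[[-0.5, -0.0], [0.5, -0.9], [-0.7, 0.1], [-1.1, -1.3], [-0.3, -1.7], [-0.5, -0.5], [-0.8, -0.2], [-0.1, 0.9]]
[ 0.5191 -0.1132  0.      0.0966 12.562  -9.2229]
[[-0.9, -0.1], [1.1, -0.8], [0.0, -0.0], [-0.3, 0.8], [0.2, 0.2]]
```

Emit:
drive_tool(
  motion=[
    [[0, 0, 12], [0, 0, 0], 1],
    [[0, 0, 25], [0, 0, 0], 1],
    [[0, 0, 30], [0, 0, 0], 1],
    [[0, 0, 30], [0, 0, 0], 1],
    [[0, 0, 25], [0, 0, 0], 1],
    [[0, 0, 15], [0, 0, 0], 1],
    [[0, 0, 8], [0, 0, 0], 1],
    [[0, 0, 0], [0, 0, 0], 1],
    [[0, 0, 0], [0, 0, 0], 0.45],
    [[0, 0, 0], [0, 0, 0], 0.45],
    [[0, 0, 0], [0, 0, 0], 0.45],
    [[0, 0, 0], [0, 0, 0], 0.45],
    [[0, 0, 0], [0, 0, 0], 0.45],
    [[0, 0, 0], [0, 0, 0], 0.45],
    [[0, 0, 0], [0, 0, 0], 0.45],
    [[0, 0, 0], [0, 0, 0], 0.45],
    [[0, 0, 0], [0, 0, 0], 0.45],
    [[0, 0, 0], [0, 0, 0], 0.45],
  ],
)

```text
t: 12.58
position: [0.5767, -0.2414, 0.0824]
tool_rot: [3.141, -0.0, -3.075]
ft_force: [0.3, 0.2, -0.9]
grip_width: 0.463
gripper_force: 25.9
```

Emit:
drive_tool(
  motion=[
    [[0, 0, -1.5], [0, 0, 0], 0.45],
    [[0, 0, -1.5], [0, 0, 0], 0.45],
    [[0, 0, 0], [0, 0, 0], 0.45],
    [[0, 0, 0], [0, 0, 0], 0.45],
  ],
)

```text
t: 12.92
position: [0.5767, -0.2415, 0.0856]
tool_rot: [3.142, 0.0, -3.075]
ft_force: [-0.2, 0.4, -2.2]
grip_width: 0.465
gripper_force: 25.6
```

Emit:
drive_tool(
  motion=[
    [[0, 1, 0], [0, 0, 0], 0.45],
    [[0, 1, 0], [0, 0, 0], 0.45],
    [[0, 0, 0], [0, 0, 0], 0.45],
    [[0, 0, 0], [0, 0, 0], 0.45],
  ],
)

```text
t: 13.25
position: [0.5766, -0.2394, 0.0855]
tool_rot: [3.141, -0.0, -3.075]
ft_force: [0.4, 0.6, -0.7]
grip_width: 0.465
gripper_force: 25.6
```

Emit:
drive_tool(
  motion=[
    [[0, -1, 0], [0, 0, 0], 0.45],
    [[0, -1, 0], [0, 0, 0], 0.45],
    [[0, -1, 0], [0, 0, 0], 0.45],
    [[0, -1, 0], [0, 0, 0], 0.45],
    [[0, 0, 0], [0, 0, 0], 0.45],
    [[0, 0, 0], [0, 0, 0], 0.45],
  ],
)

```text
t: 13.75
position: [0.5768, -0.2436, 0.0855]
tool_rot: [3.142, 0.0, -3.076]
ft_force: [0.5, 0.2, -1.4]
grip_width: 0.463
gripper_force: 25.6
```

Emit:
drive_tool(
  motion=[
    [[0, -0.5, 0], [0, 0, 0], 0.45],
    [[0, -0.4, 0], [0, 0, 0], 0.45],
    [[0, 0, 0], [0, 0, 0], 0.45],
    [[0, 0, 0], [0, 0, 0], 0.45],
  ],
)

```text
t: 14.08
position: [0.5768, -0.2439, 0.0855]
tool_rot: [3.141, -0.0, -3.075]
ft_force: [-0.3, 4.2, -1.4]
grip_width: 0.466
gripper_force: 25.7
```

Emit:
drive_tool(
  motion=[
    [[0, 2, 0], [0, 0, 0], 0.45],
    [[0, 2, 0], [0, 0, 0], 0.45],
    [[0, 1, 0], [0, 0, 0], 0.45],
    [[0, 0.8, 0], [0, 0, 0], 0.45],
    [[0, 0, 0], [0, 0, 0], 0.45],
    [[0, 0, 0], [0, 0, 0], 0.45],
  ],
)

```text
t: 14.58
position: [0.5765, -0.2387, 0.0855]
tool_rot: [-3.141, 0.0, -3.075]
ft_force: [0.6, 0.5, -1.2]
grip_width: 0.463
gripper_force: 25.6
```

Probing found contact at y=-0.2438, so the tube axis is at y≈-0.2408 there. Next I'll compute the nut's path with its hub centred on the tube.

```bash
cat > path.py <<'E'
from h import *
ST=np.array([.523,-.1141]);YAW=.066;BX=0.;BY=0.
def curve(s): # s=0 at bend start, mm
    L=55*np.pi/2
    if s<0: return np.array([-5-s,-130.])
    if s>L: return np.array([-60.,-75+s-L])
    a=s/55; return np.array([-5-55*np.sin(a),-75-55*np.cos(a)])
def nut(so,off=10.5):
    """so: arc position of nut origin; returns station xy mm of origin, heading"""
    P=np.array([curve(so-off+d) for d in np.linspace(-10.5,10.5,22)])
    t=P[-1]-P[0];t/=np.linalg.norm(t);c=P.mean(0);return c+off*t,np.arctan2(t[1],t[0])%(2*np.pi)
def world(so,st=None):
    xy,h=nut(so);Rz=R.from_euler('z',YAW);w=Rz.apply([*xy,0])[:2]/1000+(ST if st is None else st);return w,h+YAW
def rows(s0,s1,n,z=.0855,st=None,g=.45):
    s=r.get_state();p=np.array(s['position']);Q=rot(s['tool_rot']);out=[]
    for so in np.linspace(s0,s1,n+1)[1:]:
        w,y=world(so,st);T=R.from_euler('xyz',[np.pi,0,y])
        t=(Q.inv().apply([*w,z]-p)*1000).round(1);a=(Q.inv()*T).as_rotvec().round(3)
        out.append([[float(v) for v in t],[0,0,float(a[2])],g]);p=p+Q.apply(t/1000);Q=Q*R.from_rotvec([0,0,a[2]])
    print(str(out).replace(' ',''));print('end',p,world(s1,st))
E
python3 - <<'E'
from path import *
print(world(-50.1),r.get_state()['position'])
rows(-50.1,0,12);
E
```

```text
(array([ 0.57657558, -0.24084252]), np.float64(3.207592653589793)) [ 0.57652908 -0.23865706  0.08554063]
[[[4.3,-2.2,0.0],[0,0,0.0],0.45],[[4.1,0.0,0.0],[0,0,0.0],0.45],[[4.2,0.0,0.0],[0,0,0.0],0.45],[[4.2,0.0,0.0],[0,0,0.0],0.45],[[4.2,0.0,0.0],[0,0,0.0],0.45],[[4.1,0.0,0.0],[0,0,0.0],0.45],[[4.2,0.0,0.0],[0,0,0.0],0.45],[[4.2,0.0,0.0],[0,0,0.0],0.45],[[4.2,0.0,0.0],[0,0,0.0],0.45],[[4.1,0.0,0.0],[0,0,0.0],0.45],[[4.2,0.0,0.0],[0,0,0.0],0.45],[[4.2,0.0,0.0],[0,0,0.0],0.45]]
end [ 0.52658505 -0.24417733  0.08553465] (array([ 0.52658466, -0.24414672]), np.float64(3.207592653589793))
```

Emit:
drive_tool(
  motion=[
    [[0, -2.2, 0], [0, 0, 0], 0.45],
    [[4, 0, 0], [0, 0, 0], 0.45],
    [[4.5, 0, 0], [0, 0, 0], 0.45],
    [[4.5, 0, 0], [0, 0, 0], 0.45],
    [[4.5, 0, 0], [0, 0, 0], 0.45],
    [[4.5, 0, 0], [0, 0, 0], 0.45],
    [[4.5, 0, 0], [0, 0, 0], 0.45],
    [[4.5, 0, 0], [0, 0, 0], 0.45],
    [[4.5, 0, 0], [0, 0, 0], 0.45],
    [[4.5, 0, 0], [0, 0, 0], 0.45],
    [[4, 0, 0], [0, 0, 0], 0.45],
    [[4, 0, 0], [0, 0, 0], 0.45],
    [[2, 0, 0], [0, 0, 0], 0.45],
    [[0, 0, 0], [0, 0, 0], 0.45],
    [[0, 0, 0], [0, 0, 0], 0.45],
  ],
)

```text
t: 15.83
position: [0.5268, -0.2441, 0.0855]
tool_rot: [3.142, 0.0, -3.075]
ft_force: [-0.2, 0.7, -1.9]
grip_width: 0.469
gripper_force: 25.6
```

Emit:
drive_tool(
  motion=[
    [[0, -1, 0], [0, 0, 0], 0.45],
    [[0, -1, 0], [0, 0, 0], 0.45],
    [[0, -0.8, 0], [0, 0, 0], 0.45],
    [[0, 0, 0], [0, 0, 0], 0.45],
    [[0, 0, 0], [0, 0, 0], 0.45],
  ],
)

```text
t: 16.25
position: [0.527, -0.2469, 0.0855]
tool_rot: [3.142, 0.0, -3.075]
ft_force: [0.5, 0.2, -0.8]
grip_width: 0.465
gripper_force: 25.6
```

Emit:
drive_tool(
  motion=[
    [[0, 2, 0], [0, 0, 0], 0.45],
    [[0, 2, 0], [0, 0, 0], 0.45],
    [[0, 1.6, 0], [0, 0, 0], 0.45],
    [[0, 0, 0], [0, 0, 0], 0.45],
    [[0, 0, 0], [0, 0, 0], 0.45],
  ],
)

```text
t: 16.67
position: [0.5266, -0.2411, 0.0855]
tool_rot: [3.141, 0.0, -3.075]
ft_force: [-0.1, 0.5, -1.8]
grip_width: 0.462
gripper_force: 25.6
```

The tube is within about 0.3 mm of the model here. On into the bend.

Run:
```python
from path import *
rows(0,45,15)
```

```text
[[[3.2,-3.0,0.0],[0,0,0.004],0.45],[[3.0,0.2,0.0],[0,0,0.012],0.45],[[3.0,0.2,0.0],[0,0,0.019],0.45],[[3.0,0.3,0.0],[0,0,0.028],0.45],[[3.0,0.5,0.0],[0,0,0.035],0.45],[[2.9,0.5,0.0],[0,0,0.043],0.45],[[3.0,0.6,0.0],[0,0,0.05],0.45],[[3.0,0.6,0.0],[0,0,0.055],0.45],[[2.9,0.7,0.0],[0,0,0.054],0.45],[[3.0,0.6,0.0],[0,0,0.055],0.45],[[3.0,0.7,0.0],[0,0,0.055],0.45],[[2.9,0.7,0.0],[0,0,0.054],0.45],[[3.0,0.6,0.0],[0,0,0.055],0.45],[[2.9,0.7,0.0],[0,0,0.054],0.45],[[3.0,0.6,0.0],[0,0,0.055],0.45]]
end [ 0.48498929 -0.2299437   0.08551936] (array([ 0.48498807, -0.22993035]), np.float64(2.5803199263170655))
```

Emit:
drive_tool(
  motion=[
    [[3.2, -3, 0], [0, 0, 0.004], 0.45],
    [[3, 0.2, 0], [0, 0, 0.012], 0.45],
    [[3, 0.2, 0], [0, 0, 0.019], 0.45],
    [[3, 0.3, 0], [0, 0, 0.028], 0.45],
    [[3, 0.5, 0], [0, 0, 0.035], 0.45],
    [[2.9, 0.5, 0], [0, 0, 0.043], 0.45],
    [[3, 0.6, 0], [0, 0, 0.05], 0.45],
    [[3, 0.6, 0], [0, 0, 0.055], 0.45],
    [[0, 0, 0], [0, 0, 0], 0.45],
  ],
)

```text
t: 17.42
position: [0.5021, -0.2412, 0.0855]
tool_rot: [3.141, -0.0, 2.958]
ft_force: [-0.7, 0.3, -1.6]
grip_width: 0.462
gripper_force: 25.6
```

Emit:
drive_tool(
  motion=[
    [[2.9, 0.7, 0], [0, 0, 0.054], 0.45],
    [[3, 0.6, 0], [0, 0, 0.055], 0.45],
    [[3, 0.7, 0], [0, 0, 0.055], 0.45],
    [[2.9, 0.7, 0], [0, 0, 0.054], 0.45],
    [[3, 0.6, 0], [0, 0, 0.055], 0.45],
    [[2.9, 0.7, 0], [0, 0, 0.054], 0.45],
    [[3, 0.6, 0], [0, 0, 0.055], 0.45],
    [[0, 0, 0], [0, 0, 0], 0.45],
    [[0, 0, 0], [0, 0, 0], 0.45],
  ],
)

```text
t: 18.17
position: [0.485, -0.2302, 0.0856]
tool_rot: [3.141, 0.0, 2.582]
ft_force: [0.4, -0.5, -1.1]
grip_width: 0.465
gripper_force: 25.6
```

Run:
```python
from path import *
s=r.get_state();print(s['position'],s['tool_rot'],s['ft_force'],s['wrist_torque'])
rows(45,72,9);
```

```text
[ 0.4850387  -0.2302377   0.08561688] [3.14149286e+00 2.70220224e-04 2.58213936e+00] [ 0.43515153 -0.53109391 -1.05916197] [-0.03604542  0.01430563 -0.01630296]
[[[3.2,0.9,0.1],[0,0,0.056],0.45],[[2.9,0.6,0.0],[0,0,0.055],0.45],[[3.0,0.7,0.0],[0,0,0.054],0.45],[[3.0,0.7,0.0],[0,0,0.055],0.45],[[2.9,0.6,0.0],[0,0,0.055],0.45],[[3.0,0.7,0.0],[0,0,0.054],0.45],[[2.9,0.6,0.0],[0,0,0.055],0.45],[[3.0,0.7,0.0],[0,0,0.054],0.45],[[3.0,0.6,0.0],[0,0,0.055],0.45]]
end [ 0.4702666  -0.20721504  0.08551136] (array([ 0.47030197, -0.20722839]), np.float64(2.089410835407975))
```

Emit:
drive_tool(
  motion=[
    [[3.2, 0.9, 0], [0, 0, 0.056], 0.45],
    [[2.9, 0.6, 0], [0, 0, 0.055], 0.45],
    [[3, 0.7, 0], [0, 0, 0.054], 0.45],
    [[3, 0.7, 0], [0, 0, 0.055], 0.45],
    [[2.9, 0.6, 0], [0, 0, 0.055], 0.45],
    [[3, 0.7, 0], [0, 0, 0.054], 0.45],
    [[2.9, 0.6, 0], [0, 0, 0.055], 0.45],
    [[3, 0.7, 0], [0, 0, 0.054], 0.45],
    [[3, 0.6, 0], [0, 0, 0.055], 0.45],
    [[0, 0, 0], [0, 0, 0], 0.45],
    [[0, 0, 0], [0, 0, 0], 0.45],
  ],
)

```text
t: 19.08
position: [0.4705, -0.2072, 0.0856]
tool_rot: [3.141, 0.0, 2.09]
ft_force: [-0.2, -0.0, -2.0]
grip_width: 0.465
gripper_force: 25.6
```

Emit:
drive_tool(
  motion=[
    [[0, -0.7, 0], [0, 0, 0], 0.45],
    [[0, -0.8, 0], [0, 0, 0], 0.45],
    [[0, 0, 0], [0, 0, 0], 0.45],
    [[0, 0, 0], [0, 0, 0], 0.45],
  ],
)

```text
t: 19.42
position: [0.469, -0.208, 0.0855]
tool_rot: [3.142, -0.0, 2.087]
ft_force: [-0.4, -0.3, -0.6]
grip_width: 0.464
gripper_force: 25.6
```

Emit:
drive_tool(
  motion=[
    [[0, 1, 0], [0, 0, 0], 0.45],
    [[0, 1, 0], [0, 0, 0], 0.45],
    [[0, 1, 0], [0, 0, 0], 0.45],
    [[0, 0, 0], [0, 0, 0], 0.45],
    [[0, 0, 0], [0, 0, 0], 0.45],
  ],
)

```text
t: 19.83
position: [0.4716, -0.2063, 0.0855]
tool_rot: [3.142, 0.0, 2.087]
ft_force: [-0.9, 0.0, -2.2]
grip_width: 0.463
gripper_force: 25.6
```

Run:
```python
from path import *
rows(72,108,12); print(world(121.4))
```

```text
[[[2.8,-1.0,-0.0],[0,0,0.052],0.45],[[3.0,0.7,-0.0],[0,0,0.055],0.45],[[2.9,0.6,-0.0],[0,0,0.054],0.45],[[3.0,0.7,-0.0],[0,0,0.055],0.45],[[3.0,0.6,-0.0],[0,0,0.054],0.45],[[2.9,0.6,-0.0],[0,0,0.049],0.45],[[3.0,0.5,-0.0],[0,0,0.042],0.45],[[3.0,0.4,-0.0],[0,0,0.033],0.45],[[3.0,0.3,-0.0],[0,0,0.026],0.45],[[3.0,0.2,-0.0],[0,0,0.018],0.45],[[3.0,0.2,-0.0],[0,0,0.01],0.45],[[3.0,-0.0,-0.0],[0,0,0.002],0.45]]
end [ 0.46666642 -0.17132072  0.08549761] (array([ 0.46665207, -0.17133467]), np.float64(1.6367963267948966))
(array([ 0.46576831, -0.15796385]), np.float64(1.6367963267948966))
```

Emit:
drive_tool(
  motion=[
    [[2.8, -1, 0], [0, 0, 0.052], 0.45],
    [[3, 0.7, 0], [0, 0, 0.055], 0.45],
    [[2.9, 0.6, 0], [0, 0, 0.054], 0.45],
    [[3, 0.7, 0], [0, 0, 0.055], 0.45],
    [[3, 0.6, 0], [0, 0, 0.054], 0.45],
    [[2.9, 0.6, 0], [0, 0, 0.049], 0.45],
    [[3, 0.5, 0], [0, 0, 0.042], 0.45],
    [[3, 0.4, 0], [0, 0, 0.033], 0.45],
    [[3, 0.3, 0], [0, 0, 0.026], 0.45],
    [[3, 0.2, 0], [0, 0, 0.018], 0.45],
    [[3, 0.2, 0], [0, 0, 0.01], 0.45],
    [[3, 0, 0], [0, 0, 0.002], 0.45],
    [[0, 0, 0], [0, 0, 0], 0.45],
    [[0, 0, 0], [0, 0, 0], 0.45],
  ],
)

```text
t: 21.0
position: [0.4667, -0.1712, 0.0855]
tool_rot: [3.141, -0.0, 1.638]
ft_force: [0.1, -0.1, -2.0]
grip_width: 0.467
gripper_force: 25.6
```

Emit:
drive_tool(
  motion=[
    [[0, -1, 0], [0, 0, 0], 0.45],
    [[0, -1, 0], [0, 0, 0], 0.45],
    [[0, 0, 0], [0, 0, 0], 0.45],
    [[0, 0, 0], [0, 0, 0], 0.45],
  ],
)

```text
t: 21.33
position: [0.4646, -0.1716, 0.0855]
tool_rot: [3.142, -0.0, 1.637]
ft_force: [0.2, -0.4, -1.7]
grip_width: 0.468
gripper_force: 25.6
```

Emit:
drive_tool(
  motion=[
    [[0, 2, 0], [0, 0, 0], 0.45],
    [[0, 1, 0], [0, 0, 0], 0.45],
    [[0, 1, 0], [0, 0, 0], 0.45],
    [[0, 0, 0], [0, 0, 0], 0.45],
    [[0, 0, 0], [0, 0, 0], 0.45],
  ],
)

```text
t: 21.75
position: [0.4684, -0.1712, 0.0854]
tool_rot: [-3.141, -0.0, 1.637]
ft_force: [-1.9, -1.9, -1.7]
grip_width: 0.463
gripper_force: 25.6
```

Emit:
drive_tool(
  motion=[
    [[0, -1.5, 0], [0, 0, 0], 0.45],
    [[0, -1.4, 0], [0, 0, 0], 0.45],
    [[2, 0, 0], [0, 0, 0], 0.45],
    [[2, 0, 0], [0, 0, 0], 0.45],
    [[2, 0, 0], [0, 0, 0], 0.45],
    [[2, 0, 0], [0, 0, 0], 0.45],
    [[1.5, 0, 0], [0, 0, 0], 0.45],
    [[0, 0, 0], [0, 0, 0], 0.45],
    [[0, 0, 0], [0, 0, 0], 0.45],
  ],
)

```text
t: 22.5
position: [0.4651, -0.1618, 0.0855]
tool_rot: [3.141, -0.0, 1.637]
ft_force: [0.1, 0.2, -1.0]
grip_width: 0.467
gripper_force: 25.6
```

Emit:
drive_tool(
  motion=[
    [[1, 0, 0], [0, 0, 0], 0.45],
    [[1, 0, 0], [0, 0, 0], 0.45],
    [[0, 0, 0], [0, 0, 0], 0.45],
    [[0, 0, 0], [0, 0, 0], 0.45],
  ],
)

```text
t: 22.83
position: [0.465, -0.1599, 0.0855]
tool_rot: [3.142, -0.0, 1.637]
ft_force: [0.6, -0.4, -1.6]
grip_width: 0.463
gripper_force: 25.6
```

Emit:
drive_tool(
  motion=[
    [[0.5, 0, 0], [0, 0, 0], 0.45],
    [[0.5, 0, 0], [0, 0, 0], 0.45],
    [[0, 0, 0], [0, 0, 0], 0.45],
    [[0, 0, 0], [0, 0, 0], 0.45],
  ],
)

```text
t: 23.17
position: [0.4649, -0.1589, 0.0855]
tool_rot: [3.142, -0.0, 1.637]
ft_force: [1.3, -0.2, -2.2]
grip_width: 0.463
gripper_force: 25.6
```

Emit:
drive_tool(
  motion=[
    [[0.5, 0, 0], [0, 0, 0], 0.45],
    [[0.5, 0, 0], [0, 0, 0], 0.45],
    [[0, 0, 0], [0, 0, 0], 0.45],
    [[0, 0, 0], [0, 0, 0], 0.45],
  ],
)

```text
t: 23.5
position: [0.4648, -0.1579, 0.0855]
tool_rot: [3.142, -0.0, 1.637]
ft_force: [0.0, 0.2, -1.9]
grip_width: 0.463
gripper_force: 25.6
```

Emit:
drive_tool(
  motion=[
    [[0.5, 0, 0], [0, 0, 0], 0.45],
    [[0.5, 0, 0], [0, 0, 0], 0.45],
    [[0, 0, 0], [0, 0, 0], 0.45],
    [[0, 0, 0], [0, 0, 0], 0.45],
  ],
)

```text
t: 23.83
position: [0.4647, -0.1569, 0.0855]
tool_rot: [-3.142, -0.0, 1.637]
ft_force: [-1.1, 0.5, -2.5]
grip_width: 0.464
gripper_force: 25.6
```

Emit:
drive_tool(
  motion=[
    [[0.4, 0, 0], [0, 0, 0], 0.45],
    [[0.4, 0, 0], [0, 0, 0], 0.45],
    [[0, 0, 0], [0, 0, 0], 0.45],
    [[0, 0, 0], [0, 0, 0], 0.45],
  ],
)

```text
t: 24.17
position: [0.4647, -0.1561, 0.0855]
tool_rot: [3.142, -0.0, 1.637]
ft_force: [0.0, -0.0, -2.0]
grip_width: 0.46
gripper_force: 25.6
```

Emit:
drive_tool(
  motion=[
    [[0.4, 0, 0], [0, 0, 0], 0.45],
    [[0.4, 0, 0], [0, 0, 0], 0.45],
    [[0, 0, 0], [0, 0, 0], 0.45],
    [[0, 0, 0], [0, 0, 0], 0.45],
  ],
)

```text
t: 24.5
position: [0.4647, -0.1558, 0.0855]
tool_rot: [3.141, 0.001, 1.637]
ft_force: [-1.7, -5.3, -2.9]
grip_width: 0.464
gripper_force: 25.3
```

Emit:
drive_tool(
  motion=[
    [[0.4, 0, 0], [0, 0, 0], 0.45],
    [[0.3, 0, 0], [0, 0, 0], 0.45],
    [[0, 0, 0], [0, 0, 0], 0.45],
    [[0, 0, 0], [0, 0, 0], 0.45],
  ],
)

```text
t: 24.83
position: [0.4648, -0.1557, 0.0856]
tool_rot: [3.141, 0.002, 1.637]
ft_force: [-1.9, -10.3, -3.8]
grip_width: 0.461
gripper_force: 25.0
```

Run:
```python
from h import *
s=r.get_state();print(s['position'],s['ft_force'])
S=save('scene','s6.png');D=save('side','d6.png')
a=cv2.resize(S['frame'][130:175,150:220,::-1],(700,450),interpolation=cv2.INTER_CUBIC)[:300]
im=np.vstack([cv2.resize(S['frame'][125:165,160:240,::-1],(600,300),interpolation=cv2.INTER_CUBIC),cv2.resize(D['frame'][245:285,250:330,::-1],(600,300),interpolation=cv2.INTER_CUBIC)])
cv2.imwrite('pics/c6.png',im)
```

```text
[ 0.46477842 -0.15568716  0.08555151] [ -1.88582878 -10.26079544  -3.75350467]
```

View pics/c6.png

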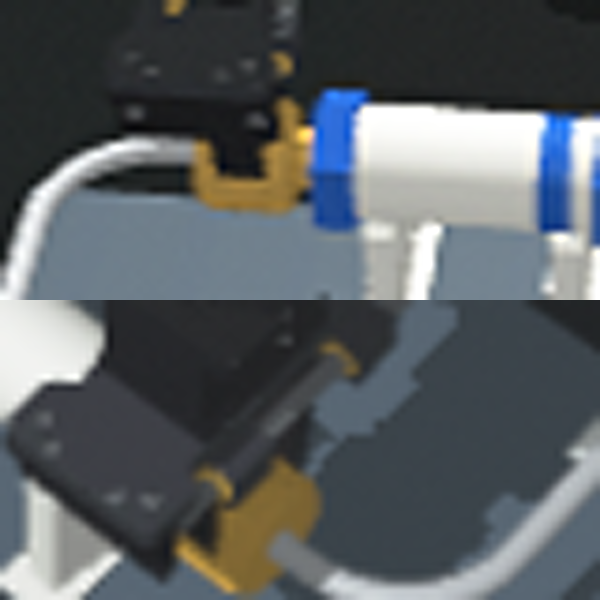

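The nut covers the inlet in both crops: scene (190-300,150-210), close to the blue cap at column 315. Contact builds at 10 N, so its floor is on the collar. Now I'll ease off, lower it to hang on the tube and release.

Emit:
drive_tool(
  motion=[
    [[-0.3, 0, 0], [0, 0, 0], 0.45],
    [[0, 0, 1], [0, 0, 0], 0.45],
    [[0, 0, 1], [0, 0, 0], 0.45],
    [[0, 0, 0.7], [0, 0, 0], 0.45],
    [[0, 0, 0], [0, 0, 0], 0.45],
    [[0, 0, 0], [0, 0, 0], 0.45],
  ],
)

```text
t: 25.43
position: [0.4654, -0.1558, 0.0832]
tool_rot: [3.14, 0.002, 1.637]
ft_force: [-0.7, -5.8, 0.6]
grip_width: 0.465
gripper_force: 25.9
```

Emit:
drive_tool(
  motion=[
    [[0, 0, 0], [0, 0, 0], 0.55],
    [[0, 0, 0], [0, 0, 0], 0.65],
    [[0, 0, 0], [0, 0, 0], 0.8],
    [[0, 0, 0], [0, 0, 0], 1],
    [[0, 0, 0], [0, 0, 0], 1],
    [[0, 0, 0], [0, 0, 0], 1],
    [[0, 0, 0], [0, 0, 0], 1],
    [[0, 0, 0], [0, 0, 0], 1],
    [[0, 0, -5], [0, 0, 0], 1],
    [[0, 0, -15], [0, 0, 0], 1],
    [[0, 0, -25], [0, 0, 0], 1],
    [[0, 0, -30], [0, 0, 0], 1],
    [[0, 0, -30], [0, 0, 0], 1],
    [[-15, 0, -20], [0, 0, 0], 1],
    [[-30, 0, -10], [0, 0, 0], 1],
    [[-30, 0, 0], [0, 0, 0], 1],
    [[-20, 0, 0], [0, 0, 0], 1],
    [[0, 0, 0], [0, 0, 0], 1],
  ],
)

```text
t: 26.93
position: [0.4711, -0.2528, 0.2182]
tool_rot: [3.141, 0.001, 1.635]
ft_force: [0.8, 0.8, 0.1]
grip_width: 1.001
gripper_force: 0.0
```

Run:
```python
from h import *
s=r.get_state();print(s['t'],s['position'],s['ft_force'])
W=save('wrist','w7.png');S=save('scene','s7.png')
im=np.vstack([cv2.resize(W['frame'][90:240,130:400,::-1],(540,300)),cv2.resize(S['frame'][125:165,165:237,::-1],(540,300),interpolation=cv2.INTER_CUBIC)])
cv2.imwrite('pics/c7.png',im)
```

```text
26.9333 [ 0.47105267 -0.2527546   0.21823518] [0.81573787 0.8327336  0.12341351]
```

View pics/c7.png

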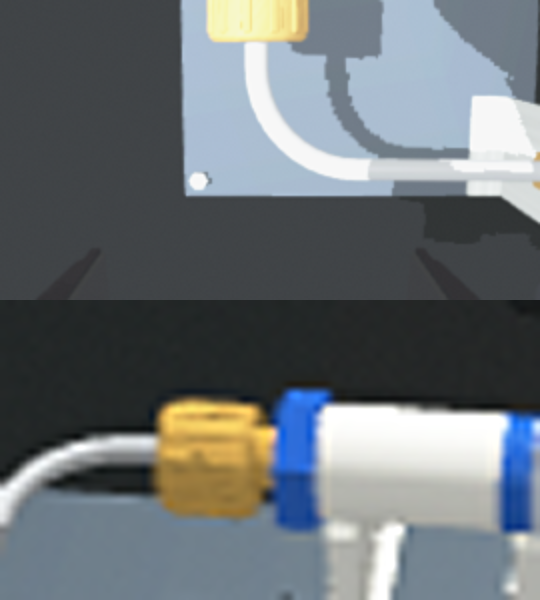

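Run:
```python
from h import *
S=load('s7.png');Rz=R.from_euler('z',.066)
for l in [(-40,-61,87),(-40,-19,87),(-60,-61,112),(-60,-19,112),(-40,-5,87),(-40,-1,87)]:
    print(l,(proj(S,Rz.apply(np.array(l)/1000)+[.523,-.1141,0])-[165,125]+.5)*7.5+[0,300])
print(r.get_state()['t'])
```

```text
(-40, -61, 87) [161.44275942 485.57097257]
(-40, -19, 87) [250.94463686 491.45539802]
(-60, -61, 112) [162.9585258 416.6773058]
(-60, -19, 112) [252.93732195 422.52519466]
(-40, -5, 87) [280.81754568 493.41943397]
(-40, -1, 87) [289.3562445  493.98082261]
27.0333
```

```bash
python3 -c "
from workcell import r
print(r.sign_off())"
```

```text
the job is handed in; nothing more can be done
None
```

The fresh filter lies in the saddles with its inlet facing the tube, and the nut was slid round the bend and stopped on the collar over the inlet at about 10 N; I handed the job in at 27 s with the arm clear, but I viewed 11 pictures, one over the limit.

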